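# Open both leaves of the bench cabinet

### The arm

A 6-joint arm with a two-finger parallel gripper is mounted at the origin on a cart in front of the work surface, level with it; the furniture and walls round the work are solid. World frame = base frame: x ahead of the robot, y to its left, z up, the work surface at z = 0. Lengths are in m, angles in rad, forces in N, time in s.
With the tool pointing down it reaches from about 0.275 to 0.825 m from the base axis. Payload 4.9 kg.
Tool frame: the origin (TCP) lies between the finger pads; the fingertips stand 8 mm ahead of it and the grasp point (between the pads) lies 11 mm behind it (tcp_to_tips is the distance from the TCP to the fingertips, in m); z points along the fingers, y is the direction in which the jaws open and shut (so a half turn about z gives the same grasp; the last joint's range is limited). The gripper opens to 85 mm and grips with 20 to 120 N. Pads are 22 mm wide; open, the fingers measure 114 mm over their backs; the gripper's body (76 mm by 85 mm) begins 54 mm behind the grasp point. The pads swing forward as they close: fully open they stand 13 mm farther back than shut.
Start: joints at [1.123, 0.326, -0.193, 1.052, 0, 1.437], TCP at [0.17, 0.523, 0.202] pointing down, gripper open.
Joint ranges: [-2.65, 2.65], [-0.97, 1.79], [-1.3, 1.35], [-1.93, 2.1], [-1.47, 1.37], [-3.14, 3.14]. Speed limits (rad/s): [2.57, 2.57, 3.14, 3.14, 3.14, 3.14].

### API

Orientations are given as a unit quaternion [x, y, z, w].
In Python, from workcell import read_state, capture, camera_model, finish_job, look_for, tcp_to_tips gives the robot as it stands. The module is installed in compiled form; this text tells all that it offers.
- The arm moves only by the shell command python3 -m crank 'ROWS'. ROWS is JSON, a list of rows, each an object with "jaw": the opening, from 0 (shut) to 1 (fully open); "translation": the shift along the tool's x, y, z in m, a list of three; "yaw": the turn about the tool's z in rad. In form: [{"jaw": jaw, "translation": [x, y, z], "yaw": yaw}, ...]. A call has 1 to 12 rows; each row is the pose to reach, as a shift and turn from the pose commanded when the call began, along the tool's axes at that moment; what a row does not reach only later rows make up. A row lasts 1/8 s, in which the tool goes at most 62.5 mm and 10.7 degrees, less where a joint would pass 70% of its speed; a pose out of reach is approached as far as the arm can. A call with a gripper value outside its range is refused whole. The fingers move at their own pace and stop on an object; the grip force is fixed at half the most. Time passes only in rows, so rows that repeat a pose let the fingers close. It gives the time, the measured TCP pose, the force and the opening at its end, in the units of the state.
- read_state(): the state, without advancing time (a new reading comes with each control period).
- capture(name): name is "scene" or "side" or "wrist"; returns (picture, depth): 480x640x3 uint8, red, green, blue; 480x640 float32, m along the optical axis (not along the pixel's ray), 0 where there is no reading.
- camera_model(name): a dict with "mtx" (3x3 intrinsics, pixels), "view" (4x4, takes a point from world to camera coordinates); the wrist camera has in their place "mount" (4x4, takes a point from camera to tool coordinates, whose origin is the TCP and whose axes are the flange's). Camera axes: x right, y down, z forward; pixel columns grow to the right and rows downward; lengths in m; the calibration is good to about 2 mm. A picture is of the moment at which its call begins: read the wrist's pose just before it. camera_model takes no time and is no camera call.
- finish_job(): hands the job in, once; it reports no verdict.
Trained networks look in the newest picture that a camera, given by its name, has taken for a name from the list of things; names that differ only in an ending like _2 or _b are one class to them, and where a whole thing is asked for, a point or a joint stands for the part that bears it (a point fixed in the world has none). Each returns a list of dicts, best first, with "confidence" (0 to 1); they miss things now and then, are a little off and sometimes report something else, mostly with a low value. They report only what shows in the picture. A call takes as long as a camera call.
- look_for(camera, target): "point" ([column, row] in pixels, amid what is visible of it).
The state is a dict: "time": time; "q": joint angles; "joint_velocities": joint speeds; "joint_efforts": joint torques, N m; "ee_pos": TCP position; "tcp_rot": TCP orientation; "contact_force": force on the tool from outside, world axes, zero at the start; "wrist_torque": the same for the moment, N m; "gripper_width": finger opening in m.
Only numpy, scipy, OpenCV 4.12 (cv2) and the standard library are available. Lean on these libraries where they do the work, as an engineer would, in place of code of your own. Each camera call takes 0.05 s, during which the arm holds its last target.

### The job

Open the small double-door cabinet right up so that the wide tray in it can be drawn out: swing the right leaf wide open, push down the flush bolt that it hides on the edge of the left leaf, then swing the left leaf wide open too. Leave both leaves standing about square to the cabinet front or further and the bolt drawn down, and leave the things on the bench where they are.

Things in the scene. Friction and masses are not known exactly. Their poses are not given: they have to be found in the camera images.
- cabinet: Grey sheet-steel cabinet fixed to the bench, 274 wide (its y), 142 deep, 205 mm high. Origin: on the bench under the middle of its front frame; x points into the cabinet, y to the left leaf. The frame and the 19 mm high header over the leaves have their front at x = 0. Two leaves hang before it (x = -27 to -1, z = 18 to 184 mm), hinged at the outer edges, meeting at y = 0. A tray stands inside.
- active_leaf (a joint): Right leaf (at the cabinet's -y), with a key cylinder below its handle: hinge angle in rad, 0 shut, up to 1.75. Opens towards the robot, anticlockwise seen from above; starts shut or a little ajar; slight friction (under 2 N at the handle), stays where it is left. It covers the left leaf's bolt until it is opened.
- active_leaf_handle (a point): Middle of the right leaf's handle: level round bar 10 mm thick, 84 mm between its two posts, 43 mm in front of the leaf's face (38 mm clear gap behind the bar, open above and below), 22 mm below the leaf's top edge, 162 mm above the bench, 80 mm from the hinge along the leaf. Its x axis is square to the leaf (pointing in), its y axis runs along the bar.
- active_leaf_hinge (a point): Point on the right leaf's vertical hinge axis, at handle height (the axis lies at the cabinet's x = -27, y = -137 mm).
- flush_bolt (a joint): Sliding flush bolt of the left leaf: 0 is thrown up into the header (the left leaf is held shut), 0.015 m is fully drawn down; the leaf is free from 0.012 on. It takes about 4 N of push downwards and stays where it is left.
- bolt_thumb (a point): Top of the bolt's thumb piece, a flat steel ledge 24 mm wide and 8 mm thick, reaching 5 to 23 mm out in front of the header plane (this point: 16 mm), 170 mm above the bench when thrown. It sits on a 52 mm wide strip on the left leaf's free edge, behind the right leaf, 26 mm right of the cabinet's middle and 27 mm from the left leaf's proud edge. Nothing is above it once the right leaf is open.
- passive_leaf (a joint): Left leaf (at the cabinet's +y): hinge angle in rad, 0 shut, up to 1.75; it opens towards the robot, clockwise seen from above. Held shut by the bolt; once free it has slight friction and stays where it is left.
- passive_leaf_handle (a point): Middle of the left leaf's handle: the same bar as on the right leaf, 80 mm from its hinge axis, 162 mm above the bench. Its x axis is square to the leaf (pointing in), its y axis runs along the bar.
- passive_leaf_hinge (a point): Point on the left leaf's vertical hinge axis, at handle height (the axis lies at the cabinet's x = -27, y = +137 mm).
- carton_m6: Bystander: closed carton 67 x 112 x 80 mm; origin under its middle.
- oil_bottle: Bystander: yellow bottle with a red spout, 48 mm across, 92 mm high; origin under its middle.
- cup_steel: Bystander: steel cup 59 mm across, 64 mm high; origin under its middle.
- pliers: Bystander: pliers lying flat in front of the cabinet, 162 mm long, 14 mm high; origin under their middle.
- wrench_10: Bystander: small wrench lying flat, 134 mm long, 8 mm high; origin under its middle.

How it is judged:
By the outcome, as a careful person would: the job done as asked, in the order asked, and still so for the second after the job is handed in, with the robot touching nothing.
It also fails if it takes over 51 s, if anything falls off the work surface, if the arm or the gripper's body presses on something with over 40 N, if the wrist force passes 120 N, or if a joint passes its speed limit or range.

## Working session

There is one attempt and no reset: what is moved stays moved. The work goes in short steps, Python scripts to look and compute and a shell command to move; the robot and the scene stay as the last step left them, time stands still between calls to the robot, and variables do not carry over. Pictures are saved under pics/ and viewed, and the job is handed in when it is done.

```bash
mkdir -p pics; ls
cat > h.py <<'E'
import numpy as np, cv2
from workcell import *
from scipy.spatial.transform import Rotation as R
def cap(n,f):
    s=read_state(); p,d=capture(n); cv2.imwrite('pics/'+f,p[:,:,::-1]); np.save('/tmp/'+n+'_d.npy',d); return p,d,s
def T(n,s=None):
    c=camera_model(n); K=np.array(c['mtx'])
    if 'view' in c: M=np.linalg.inv(np.array(c['view']))
    else:
        W=np.eye(4);W[:3,:3]=R.from_quat(s['tcp_rot']).as_matrix();W[:3,3]=s['ee_pos'];M=W@np.array(c['mount'])
    return K,M
def pt(K,M,u,v,d):
    return (M@np.r_[np.linalg.inv(K)@[u,v,1]*d,1])[:3]
def cloud(K,M,d):
    v,u=np.mgrid[:480,:640]; r=np.stack([u,v,np.ones_like(u)],-1)@np.linalg.inv(K).T*d[...,None]
    P=r@M[:3,:3].T+M[:3,3]; P[d<=0]=np.nan; return P
E
python3 - <<'E'
from h import *
np.set_printoptions(precision=4,suppress=True)
print(read_state(), tcp_to_tips)
for n in ['scene','side']:
    p,d,s=cap(n,n+'0.png'); K,M=T(n); P=cloud(K,M,d)
    print(n,M[:3,3],M[:3,2])
    for t in ['active_leaf_handle','passive_leaf_handle','cabinet','pliers','wrench_10','cup_steel','oil_bottle','carton_m6']:
        for r in look_for(n,t)[:2]:
            u,v=np.round(r['point']).astype(int); print(t,round(r['confidence'],2),u,v,P[v,u])
E
```

```text
pics
{'time': 0.0, 'q': array([ 1.1228,  0.3269, -0.1936,  1.052 , -0.    ,  1.4366]), 'joint_velocities': array([-0.0004,  0.0017,  0.0015,  0.0023, -0.001 ,  0.0009]), 'joint_efforts': array([ -0.0005, -44.3396,  26.244 ,   0.0155,  -0.0003,  -0.    ]), 'ee_pos': array([0.1695, 0.5226, 0.2009]), 'tcp_rot': array([ 0.1563,  0.9877, -0.0008, -0.0002]), 'contact_force': array([ 0.1942, -0.6395,  0.6324]), 'wrist_torque': array([-0.03  ,  0.0035, -0.0046]), 'gripper_width': 0.08525890605938244} 0.008
scene [ 0.0788 -0.449   0.9596] [ 0.3787  0.6137 -0.6928]
active_leaf_handle 0.82 380 308 [0.5247 0.0501 0.1675]
passive_leaf_handle 0.56 344 254 [0.5661 0.2284 0.1261]
cabinet 0.71 403 275 [0.5822 0.0674 0.2062]
pliers 0.92 255 315 [0.3772 0.2667 0.0051]
wrench_10 0.84 321 431 [ 0.363  -0.0252  0.0027]
oil_bottle 0.72 242 210 [0.4788 0.5369 0.0486]
carton_m6 0.76 314 211 [0.6077 0.4174 0.0811]
side [ 0.1916 -0.7735  0.605 ] [ 0.2805  0.8716 -0.4022]
active_leaf_handle 0.85 357 272 [0.5357 0.0336 0.1436]
active_leaf_handle 0.25 343 234 [0.5566 0.1753 0.1642]
passive_leaf_handle 0.89 339 232 [0.5674 0.2302 0.1449]
cabinet 0.83 386 265 [0.5838 0.0049 0.1672]
pliers 0.59 254 291 [0.3617 0.2346 0.0137]
wrench_10 0.81 284 362 [ 0.3696 -0.03    0.0057]
cup_steel 0.66 284 238 [0.4854 0.4429 0.0468]
oil_bottle 0.49 275 225 [0.4802 0.5321 0.0504]
oil_bottle 0.15 340 232 [0.5645 0.2159 0.1513]
carton_m6 0.69 320 228 [0.5182 0.2249 0.1625]
```

View pics/scene0.png

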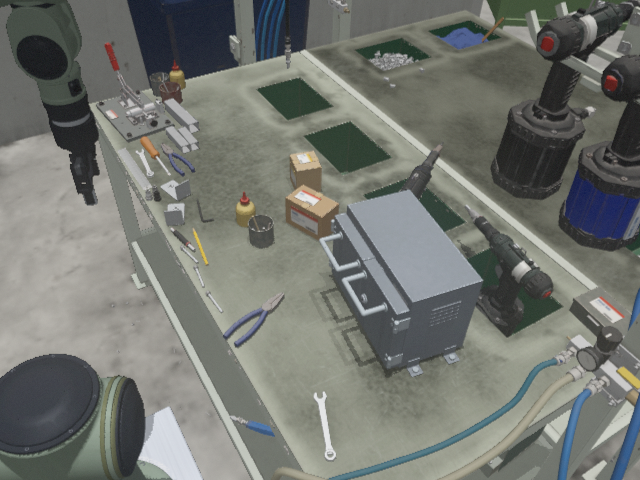

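View pics/side0.png

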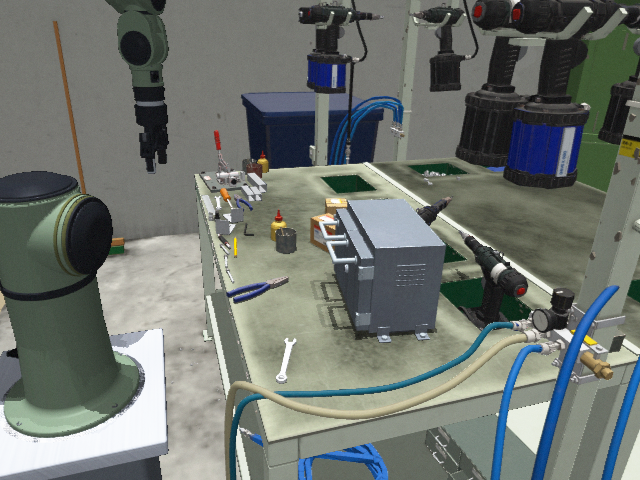

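The scene picture shows the cabinet at px (403,275) with both bars facing the robot. The right leaf is slightly ajar or shut, and the pliers (255,315) and wrench (321,431) lie in front of it. Next I fit the cabinet pose from the top plate.

Run:
```python
from h import *
np.set_printoptions(precision=4,suppress=True)
for n in ['scene','side']:
    d=np.load(f'/tmp/{n}_d.npy'); K,M=T(n); P=cloud(K,M,d)
    m=(P[...,2]>.197)&(P[...,2]<.213)&(P[...,0]>.45)&(P[...,0]<.85)&(P[...,1]>-.12)&(P[...,1]<.35)
    nn,l,st,c=cv2.connectedComponentsWithStats(m.astype(np.uint8)); k=1+np.argmax(st[1:,4]); m=l==k
    r=cv2.minAreaRect(P[m][:,:2].astype(np.float32)*1000); print(n,m.sum(),P[m][:,2].mean(),r); print(cv2.boxPoints(r))
    # handle-height pts (bars 157-167)
    p=P.reshape(-1,3); q=p[(p[:,2]>.150)&(p[:,2]<.172)&(p[:,0]>.4)&(p[:,0]<.62)&(p[:,1]>-.1)&(p[:,1]<.32)]
    np.save(f'/tmp/q_{n}.npy',q); print(len(q))
img=cv2.imread('pics/scene0.png')[170:390,290:500]; a=cv2.resize(img,None,fx=2.7,fy=2.7,interpolation=cv2.INTER_CUBIC); cv2.imwrite('pics/z0.png',a)
```

```text
scene 8025 0.20529110802315353 ((649.2076416015625, 132.78472900390625), (277.4637145996094, 145.66746520996094), 81.22216796875)
[[556.056    6.7924]
 [700.0173 -15.4369]
 [742.3593 258.777 ]
 [598.3979 281.0064]]
1776
side 3446 0.20473454745644729 ((651.001708984375, 130.75253295898438), (278.4027099609375, 144.4850311279297), 81.12089538574219)
[[558.1392   4.37  ]
 [700.8928 -17.9313]
 [743.8642 257.1351]
 [601.1107 279.4364]]
1223
```

View pics/z0.png

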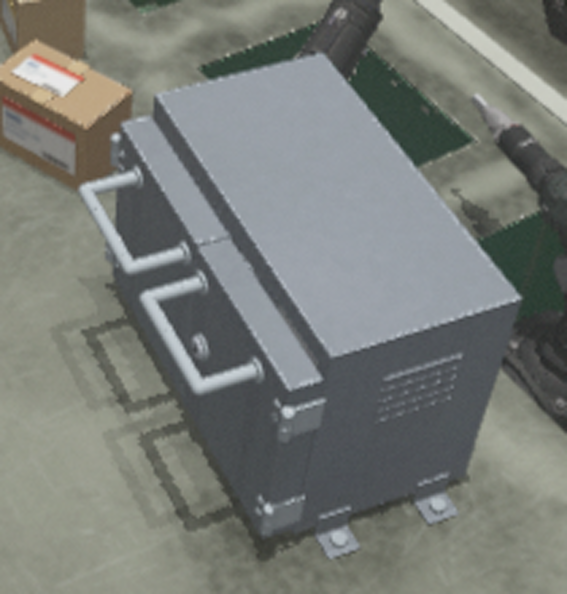

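```bash
cat >> h.py <<'E'
O=np.array([.580,.1425]); A=np.deg2rad(-8.8)
ex=np.array([np.cos(A),np.sin(A)]); ey=np.array([-np.sin(A),np.cos(A)])
def c2w(x,y): return O+ex*x+ey*y
def w2c(P): r=np.asarray(P)[...,:2]-O; return np.stack([r@ex,r@ey,np.asarray(P)[...,2]],-1)
def go(xyz,phi):
    """rows' shift & yaw from the current measured pose to world xyz, jaw axis angle phi (deg)"""
    s=read_state(); Rm=R.from_quat(s['tcp_rot']).as_matrix(); t=Rm.T@(np.array(xyz)-s['ee_pos'])
    ph=np.degrees(np.arctan2(Rm[1,1],Rm[0,1])); return np.round(t,4), round(float(np.deg2rad((ph-phi+180)%360-180)),4)
E
python3 - <<'E'
from h import *
np.set_printoptions(precision=4,suppress=True)
for n in ['scene','side']:
    d=np.load(f'/tmp/{n}_d.npy'); K,M=T(n); P=w2c(cloud(K,M,d)).reshape(-1,3)
    q=P[(P[:,2]>.158)&(P[:,2]<.170)&(abs(P[:,1])<.14)&(P[:,0]>-.12)&(P[:,0]<-.05)]
    for s in (-1,1):
        b=q[q[:,1]*s>0]; f=np.polyfit(b[:,1],b[:,0],1); print(n,s,len(b),'y',b[:,1].min(),b[:,1].max(),'x med',np.median(b[:,0]),'slope',f[0],'z',b[:,2].max())
    # leaf top z=.184
    t=P[(abs(P[:,2]-.184)<.004)&(P[:,0]>-.06)&(P[:,0]<.0)&(abs(P[:,1])<.15)]
    for s in (-1,1):
        b=t[t[:,1]*s>0]; print('leaftop',len(b),b[:,:2].min(0),b[:,:2].max(0))
print(c2w(-.07,-.057),c2w(-.07,.057),c2w(-.016,-.026))
print(go([*c2w(-.07,-.057),.27],-8.8))
E
```

```text
scene -1 333 y -0.10336280446507233 -0.009199772738603347 x med -0.07081594478393477 slope -0.011922261689788325 z 0.16989887586347518
scene 1 277 y 0.009969008714435266 0.104949216043536 x med -0.07031167707869548 slope -0.0035545491007560525 z 0.16999076267269142
leaftop 890 [-0.0301 -0.1368] [-0.     -0.0003]
leaftop 689 [-0.0294  0.0001] [-0.0001  0.1412]
side -1 188 y -0.10433837523508402 -0.009776047853667926 x med -0.06809474529613888 slope 0.014794499854278307 z 0.16863635861578524
side 1 138 y 0.009250458543195483 0.10405548963834997 x med -0.0673571402423605 slope 0.014595354952864079 z 0.16840297726141246
leaftop 392 [-0.0276 -0.1381] [-0.     -0.0003]
leaftop 256 [-0.0271  0.001 ] [-0.0004  0.1405]
[0.5021 0.0969] [0.5195 0.2095] [0.5602 0.1193]
(array([-0.4477, -0.3029, -0.0683]), 1.4106)
```

```bash
python3 -m crank '[{"jaw":0.35,"translation":[0,0,-0.06],"yaw":0},{"jaw":0.35,"translation":[-0.05,-0.03,-0.068],"yaw":0.18},{"jaw":0.35,"translation":[-0.448,-0.303,-0.068],"yaw":1.41},{"jaw":0.35,"translation":[-0.448,-0.303,-0.068],"yaw":1.41},{"jaw":0.35,"translation":[-0.448,-0.303,-0.068],"yaw":1.41},{"jaw":0.35,"translation":[-0.448,-0.303,-0.068],"yaw":1.41},{"jaw":0.35,"translation":[-0.448,-0.303,-0.068],"yaw":1.41},{"jaw":0.35,"translation":[-0.448,-0.303,-0.068],"yaw":1.41},{"jaw":0.35,"translation":[-0.448,-0.303,-0.068],"yaw":1.41},{"jaw":0.35,"translation":[-0.448,-0.303,-0.068],"yaw":1.41},{"jaw":0.35,"translation":[-0.448,-0.303,-0.068],"yaw":1.41},{"jaw":0.35,"translation":[-0.448,-0.303,-0.068],"yaw":1.41}]'
python3 - <<'E'
from h import *
np.set_printoptions(precision=4,suppress=True)
s=read_state(); print(s['ee_pos'],s['q'],s['gripper_width'],go([*c2w(-.07,-.057),.27],-8.8))
E
```

```text
time: 2.4
ee_pos: [0.5019, 0.0969, 0.2695]
tcp_rot: [0.759, 0.651, -0.0, -0.0]
contact_force: [0.0, 0.3, 0.1]
gripper_width: 0.03
[0.5019 0.0969 0.2695] [ 0.046   0.2172 -0.1657  1.1887  0.0004  1.7699] 0.029954212081161155 (array([ 0.    ,  0.0003, -0.0005]), 0.0004)
```

Run:
```python
from h import *
np.set_printoptions(precision=4,suppress=True)
p,d,s=cap('wrist','w1.png');K,M=T('wrist',s); P=w2c(cloud(K,M,d)); q=P.reshape(-1,3)
b=q[(q[:,2]>.150)&(q[:,2]<.175)&(q[:,0]<-.05)&(q[:,0]>-.1)&(abs(q[:,1])<.13)]
for sg in(-1,1):
    c=b[b[:,1]*sg>0]
    if len(c): print(sg,len(c),np.median(c,0),c.min(0),c.max(0))
```

```text
-1 2285 [-0.0677 -0.0499  0.1662] [-0.0743 -0.1027  0.1606] [-0.05   -0.0086  0.1691]
1 2312 [-0.0679  0.047   0.1662] [-0.0732  0.0118  0.1612] [-0.05    0.09    0.1694]
```

View pics/w1.png

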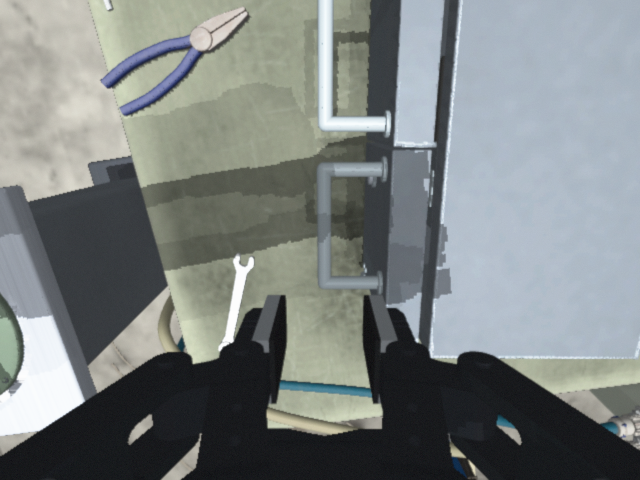

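The wrist view shows the right bar at column 324, centred between the fingers (275–375). I lower the fingers round it.

```bash
python3 -m crank '[{"jaw":0.35,"translation":[0,0,0.05],"yaw":0},{"jaw":0.35,"translation":[0,0,0.09],"yaw":0},{"jaw":0.35,"translation":[0,0,0.117],"yaw":0},{"jaw":0.25,"translation":[0,0,0.117],"yaw":0},{"jaw":0.25,"translation":[0,0,0.117],"yaw":0}]'
python3 - <<'E'
from h import *
np.set_printoptions(precision=4,suppress=True)
s=read_state(); print(s['ee_pos'],s['gripper_width'],s['q'])
# arc rows right leaf, cabinet hinge (-.027,-.137)
def arc(sgn,angs):
    Rm=R.from_quat(s['tcp_rot']).as_matrix()
    for a in angs:
        t=sgn*np.deg2rad(a); c,sn=np.cos(t),np.sin(t); r=np.array([-.043,-sgn*-.080*1.0]); r=np.array([-.043,.080*sgn])
        h=np.array([-.027,-.137*sgn]); p=h+np.array([c*r[0]-sn*r[1],sn*r[0]+c*r[1]])
        w=c2w(*p); print(a, Rm.T@(np.r_[w,s['ee_pos'][2]]-s['ee_pos']), round(-t,3), w)
arc(1,range(8,105,8))
E
```

```text
time: 3.08
ee_pos: [0.5028, 0.0975, 0.154]
tcp_rot: [0.759, 0.652, 0.001, 0.0]
contact_force: [-0.3, 0.5, 0.2]
gripper_width: 0.0211
[0.5028 0.0975 0.154 ] 0.02110323729221743 [ 0.0473  0.2943 -0.3672  0.9077  0.0001  1.7696]
8 [-0.0075 -0.0113 -0.    ] -0.14 [0.4905 0.0918]
16 [-0.0156 -0.021  -0.    ] -0.279 [0.4797 0.0852]
24 [-0.0251 -0.0295 -0.0001] -0.419 [0.4699 0.0772]
32 [-0.0356 -0.0365 -0.0001] -0.559 [0.4613 0.0678]
40 [-0.047  -0.0421 -0.0001] -0.698 [0.4541 0.0574]
48 [-0.0591 -0.0459 -0.0001] -0.838 [0.4485 0.0461]
56 [-0.0715 -0.0481 -0.0001] -0.977 [0.4444 0.034 ]
64 [-0.0842 -0.0485 -0.0001] -1.117 [0.4421 0.0216]
72 [-0.0968 -0.0472 -0.0001] -1.257 [0.4416 0.0089]
80 [-0.1091 -0.0441 -0.0001] -1.396 [ 0.4428 -0.0037]
88 [-0.1208 -0.0393 -0.0001] -1.536 [ 0.4457 -0.016 ]
96 [-0.1318 -0.0329 -0.0001] -1.676 [ 0.4504 -0.0278]
104 [-0.1417 -0.0251 -0.0001] -1.815 [ 0.4566 -0.0388]
```

```bash
python3 -m crank '[{"jaw":0.25,"translation":[-0.0075,-0.0113,0],"yaw":-0.14},{"jaw":0.25,"translation":[-0.0156,-0.021,0],"yaw":-0.28},{"jaw":0.25,"translation":[-0.0251,-0.0295,0],"yaw":-0.42},{"jaw":0.25,"translation":[-0.0356,-0.0365,0],"yaw":-0.56}]'
python3 - <<'E'
from h import *
np.set_printoptions(precision=4,suppress=True)
p,d,s=cap('scene','s2.png'); cv2.imwrite('pics/z2.png',cv2.resize(p[150:400,250:530,::-1],None,fx=2.4,fy=2.4))
print(s['ee_pos'])
Rm=R.from_quat(s['tcp_rot']).as_matrix()
print(np.degrees(np.arctan2(Rm[1,1],Rm[0,1])))
E
```

```text
time: 3.58
ee_pos: [0.4618, 0.0672, 0.1546]
tcp_rot: [0.547, 0.837, 0.001, 0.001]
contact_force: [-0.2, -0.1, -0.5]
gripper_width: 0.0216
[0.4618 0.0672 0.1546]
23.629065379059575
```

View pics/z2.png

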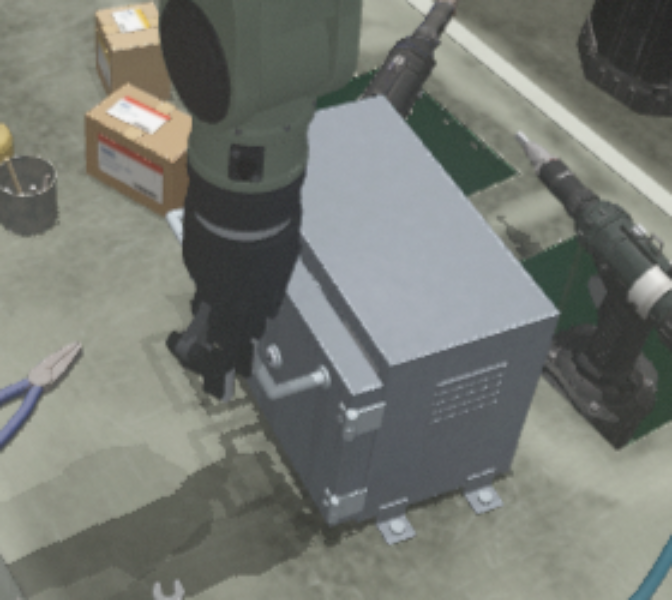

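Run:
```python
from h import *
p,d,s=cap('side','sd2.png'); a=cv2.resize(p[170:350,260:460,::-1],None,fx=2,fy=2.6)
p,d,s=cap('wrist','w2.png'); 
b=cv2.resize(p[...,::-1],(400,300)); c=np.zeros((470,800,3),np.uint8); c[:468,:400]=a; c[:300,400:]=b; cv2.imwrite('pics/z3.png',c)
```

```text
(no output)
```

View pics/z3.png

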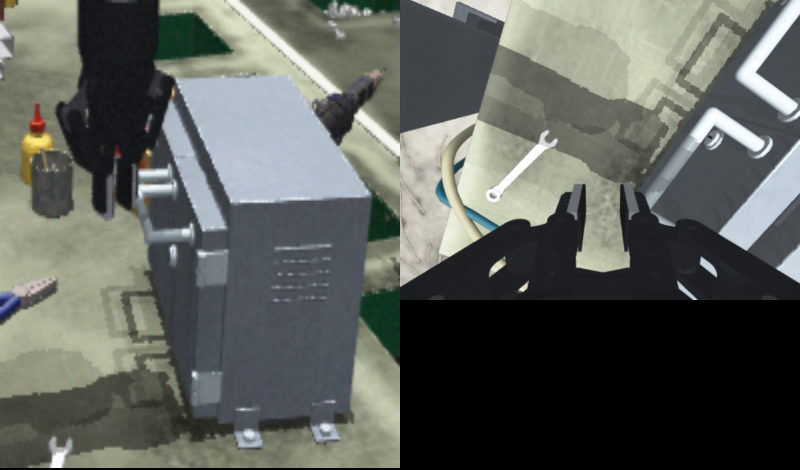

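Run:
```python
from h import *
np.set_printoptions(precision=4,suppress=True)
s=read_state(); print(s['ee_pos'],s['q'],s['joint_efforts'],s['contact_force'])
for n in['side','scene']:
    d=np.load(f'/tmp/{n}_d.npy');K,M=T(n);P=cloud(K,M,d); q=P.reshape(-1,3)
    m=(np.hypot(q[:,0]-s['ee_pos'][0],q[:,1]-s['ee_pos'][1])<.06)&(q[:,2]>.08)&(q[:,2]<.26)
    c=q[m]; 
    h,e=np.histogram(c[:,2],bins=np.arange(.08,.26,.01)); print(n,h,e[0]); 
    low=c[np.argsort(c[:,2])[:12]]; print(low)
```

```text
[0.4618 0.0671 0.1542] [-0.0141  0.212  -0.4787  0.8772  0.0002  1.1522] [ -0.2208 -36.2886  23.8189   0.1127  -0.0345  -0.1651] [ 0.1318 -0.4407  0.0189]
side [  0   0   0   0   0   0   0   7 120   0  41  92 109  99  91 198 175] 0.08
[[0.4965 0.0562 0.1577]
 [0.5017 0.0531 0.1585]
 [0.5165 0.0529 0.159 ]
 [0.5183 0.0518 0.1593]
 [0.4972 0.0524 0.1595]
 [0.4933 0.0533 0.1595]
 [0.5004 0.0554 0.1598]
 [0.4988 0.0509 0.16  ]
 [0.4923 0.0565 0.1603]
 [0.5077 0.0523 0.1604]
 [0.5115 0.051  0.1605]
 [0.5094 0.0512 0.1607]]
scene [  0   0   0   0   0   0   0   2 158   1  17  71  73  49  40 124  92] 0.08
[[0.5138 0.0515 0.1587]
 [0.5075 0.0518 0.1595]
 [0.4997 0.053  0.1602]
 [0.5056 0.0523 0.1602]
 [0.4936 0.0535 0.1606]
 [0.5082 0.053  0.1606]
 [0.492  0.0543 0.1608]
 [0.5108 0.0508 0.1614]
 [0.5005 0.0513 0.1616]
 [0.4974 0.053  0.1616]
 [0.4908 0.059  0.162 ]
 [0.5017 0.0657 0.1621]]
```

Run:
```python
from h import *
np.set_printoptions(precision=4,suppress=True)
s=read_state(); print(tcp_to_tips)
for n in['side','scene']:
    d=np.load(f'/tmp/{n}_d.npy');K,M=T(n);P=cloud(K,M,d)
    c=camera_model(n); V=np.array(c['view'])
    for dz in (-.008,0,.03):
        q=V@np.r_[s['ee_pos']+[0,0,dz],1]; u=K@q[:3]/q[2]; print(n,dz,u[:2],q[2],d[int(u[1]),int(u[0])])
    if n=='side':
        for v in range(225,260,3): print(v,P[v,314],P[v,308])
```

```text
0.008
side -0.008 [316.7188 267.7058] 0.9929086053252191 1.3067932
side 0 [316.8021 264.1579] 0.9896913839432289 1.3304904
side 0.03 [317.1194 250.6456] 0.9776268037607657 1.4031384
225 [0.4461 0.0411 0.2513] [0.4416 0.0653 0.242 ]
228 [0.4489 0.0497 0.2414] [0.4418 0.0655 0.2357]
231 [nan nan nan] [0.4352 0.0431 0.2394]
234 [0.4488 0.0485 0.2295] [0.4343 0.0398 0.2348]
237 [0.4491 0.0493 0.2229] [0.439  0.0553 0.2214]
240 [0.4499 0.0512 0.2157] [0.4401 0.0588 0.2135]
243 [0.4497 0.0503 0.2097] [0.4399 0.0577 0.2076]
246 [0.4504 0.0519 0.2026] [0.4406 0.0597 0.2002]
249 [0.4497 0.0494 0.1974] [0.4397 0.0563 0.1954]
252 [0.4491 0.0472 0.1921] [ 0.5527  0.4341 -0.0004]
255 [0.5632 0.4103 0.0001] [ 0.5478  0.4173 -0.0013]
258 [ 0.5589  0.3959 -0.0018] [0.5415 0.3956 0.0006]
scene -0.008 [344.1357 322.8732] 1.0252877401783413 1.2102475
scene 0 [344.3819 320.0367] 1.0197452298209837 1.2107948
scene 0.03 [345.3297 309.1197] 0.9989608159808926 0.9695819
```

Run:
```python
from h import *
np.set_printoptions(precision=4,suppress=True)
s=read_state(); Rm=R.from_quat(s['tcp_rot']).as_matrix()
print(camera_model('wrist'))
for n in['wrist','side','scene']:
    d=np.load(f'/tmp/{n}_d.npy');K,M=T(n,s);q=cloud(K,M,d).reshape(-1,3)
    t=(q-s['ee_pos'])@Rm
    m=(abs(t[:,0])<.05)&(abs(t[:,1])<.06)&(t[:,2]<.012)&(t[:,2]>-.1)
    t=t[m]; print(n,len(t), 'zmax',np.sort(t[:,2])[-5:] if len(t) else '')
    for z0 in np.arange(-.08,.012,.01):
        k=t[(t[:,2]>=z0)&(t[:,2]<z0+.01)]
        if len(k): print('%.3f'%z0,len(k),np.percentile(k[:,0],[2,50,98]),np.percentile(k[:,1],[2,50,98]))
```

```text
{'mtx': array([[397.9811,   0.    , 324.2752],
       [  0.    , 397.9811, 244.1945],
       [  0.    ,   0.    ,   1.    ]]), 'mount': array([[-0.0002, -0.9602, -0.2791,  0.0698],
       [ 1.    , -0.0003,  0.0004,  0.0008],
       [-0.0005, -0.2791,  0.9602, -0.1722],
       [ 0.    ,  0.    ,  0.    ,  1.    ]])}
wrist 32356 zmax [-0.0052 -0.0051 -0.0051 -0.0051 -0.0046]
-0.080 3470 [-0.0072  0.0107  0.0127] [-0.039  -0.0112  0.0403]
-0.070 1828 [-0.0113  0.006   0.0108] [-0.0167  0.0009  0.0183]
-0.060 1423 [-0.0106  0.0062  0.0103] [-0.0226  0.0115  0.0245]
-0.050 1155 [-0.0098  0.0061  0.0103] [-0.0228 -0.0097  0.0244]
-0.040 574 [-0.0103  0.0061  0.0103] [-0.0211  0.0115  0.023 ]
-0.030 6 [0.0033 0.0054 0.0062] [-0.0098  0.0116  0.0117]
-0.020 2364 [-0.0309  0.0071  0.0315] [0.0332 0.0469 0.0595]
-0.010 728 [-0.0334  0.0066  0.0351] [0.032  0.046  0.0594]
side 1086 zmax [-0.0046 -0.0043 -0.0042 -0.0034 -0.0019]
-0.080 126 [-0.0143 -0.0104  0.0091] [-0.0424  0.0112  0.0372]
-0.070 95 [-0.0116 -0.0066  0.0102] [-0.0259  0.0096  0.0211]
-0.060 104 [-0.0124 -0.0063  0.0101] [-0.02
[... 225 characters left out ...]
-0.0211  0.0301] [0.026  0.0429 0.0589]
-0.010 65 [-0.0491 -0.0319  0.0134] [0.0231 0.0393 0.058 ]
scene 760 zmax [-0.0051 -0.0044 -0.0026 -0.0004  0.0002]
-0.080 67 [-0.0133 -0.0105  0.0053] [-0.0389  0.0109  0.0359]
-0.070 47 [-0.0117 -0.0083 -0.0031] [-0.025   0.0097  0.016 ]
-0.060 59 [-0.0116 -0.0072  0.003 ] [-0.026  -0.0152  0.0138]
-0.050 81 [-0.0111 -0.0061  0.0058] [-0.0261 -0.0174  0.0148]
-0.040 40 [-0.0111 -0.0067  0.0024] [-0.0235  0.0096  0.0152]
-0.030 2 [-0.0078 -0.0052 -0.0027] [0.0108 0.0115 0.0121]
-0.020 159 [-0.0484 -0.0266  0.002 ] [0.023  0.0369 0.059 ]
-0.010 55 [-0.0474 -0.0334 -0.0029] [0.0227 0.0371 0.0592]
-0.000 1 [-0.0491 -0.0491 -0.0491] [0.0599 0.0599 0.0599]
```

All three views agree: the fingertips really are about 31 mm behind the reported TCP along z, where the text says 8 mm ahead of it. They are centred sideways. So the fingers passed above the bar and the leaf did not move. I go back over the bar and lower 39 mm further.

Run:
```python
from h import *
print(go([*c2w(-.07,-.057),.154],-8.8))
```

```text
(array([0.0115, 0.0488, 0.0004]), 0.5581)
```

```bash
python3 -m crank '[{"jaw":0.3,"translation":[0.0115,0.0488,0],"yaw":0.56},{"jaw":0.3,"translation":[0.0115,0.0488,0],"yaw":0.56},{"jaw":0.3,"translation":[0.0115,0.0488,0],"yaw":0.56},{"jaw":0.3,"translation":[0.0115,0.0488,0],"yaw":0.56},{"jaw":0.3,"translation":[0.0115,0.0488,0.02],"yaw":0.56},{"jaw":0.3,"translation":[0.0115,0.0488,0.04],"yaw":0.56},{"jaw":0.25,"translation":[0.0115,0.0488,0.04],"yaw":0.56},{"jaw":0.25,"translation":[0.0115,0.0488,0.04],"yaw":0.56}]'
python3 - <<'E'
from h import *
np.set_printoptions(precision=4,suppress=True)
p,d,s=cap('wrist','w4.png'); print(s['ee_pos'],s['contact_force'],go([*c2w(-.07,-.057),.114],-8.8))
p2,d,_=cap('side','s4.png'); a=cv2.resize(p2[170:350,260:460,::-1],None,fx=2,fy=2.6)
b=cv2.resize(p[...,::-1],(400,300)); c=np.zeros((470,800,3),np.uint8); c[:468,:400]=a; c[:300,400:]=b; cv2.imwrite('pics/z4.png',c)
E
```

```text
time: 4.72
ee_pos: [0.5018, 0.0971, 0.1135]
tcp_rot: [0.759, 0.651, 0.0, 0.0]
contact_force: [-0.1, -0.9, 1.0]
gripper_width: 0.0216
[0.5018 0.0971 0.1135] [-0.1462 -0.9276  1.0262] (array([-0.0001,  0.0002, -0.0003]), 0.0013)
```

View pics/z4.png

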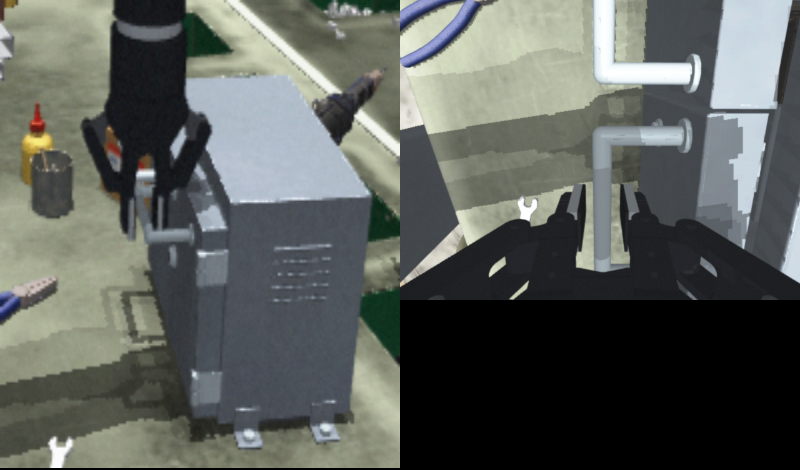

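The bar now runs between the fingers at column 603 of the inset, well caged. I swing the leaf along its arc.

```bash
python3 -m crank '[{"jaw":0.25,"translation":[-0.0075,-0.0113,0],"yaw":-0.14},{"jaw":0.25,"translation":[-0.0156,-0.021,0],"yaw":-0.28},{"jaw":0.25,"translation":[-0.0251,-0.0295,0],"yaw":-0.42},{"jaw":0.25,"translation":[-0.0356,-0.0365,0],"yaw":-0.56},{"jaw":0.25,"translation":[-0.047,-0.0421,0],"yaw":-0.7},{"jaw":0.25,"translation":[-0.059,-0.046,0],"yaw":-0.84}]'
python3 - <<'E'
from h import *
np.set_printoptions(precision=4,suppress=True)
p,d,s=cap('wrist','w5.png'); print(s['ee_pos'],s['contact_force'])
p2,d,_=cap('scene','s5.png'); a=cv2.resize(p2[200:380,290:490,::-1],None,fx=2,fy=2.6)
b=cv2.resize(p[...,::-1],(400,300)); c=np.zeros((470,800,3),np.uint8); c[:468,:400]=a; c[:300,400:]=b; cv2.imwrite('pics/z5.png',c)
E
```

```text
time: 5.58
ee_pos: [0.4485, 0.0452, 0.114]
tcp_rot: [0.425, 0.905, 0.001, 0.002]
contact_force: [2.4, 1.1, 0.2]
gripper_width: 0.0215
[0.4485 0.0452 0.114 ] [2.4243 1.0597 0.1648]
```

View pics/z5.png

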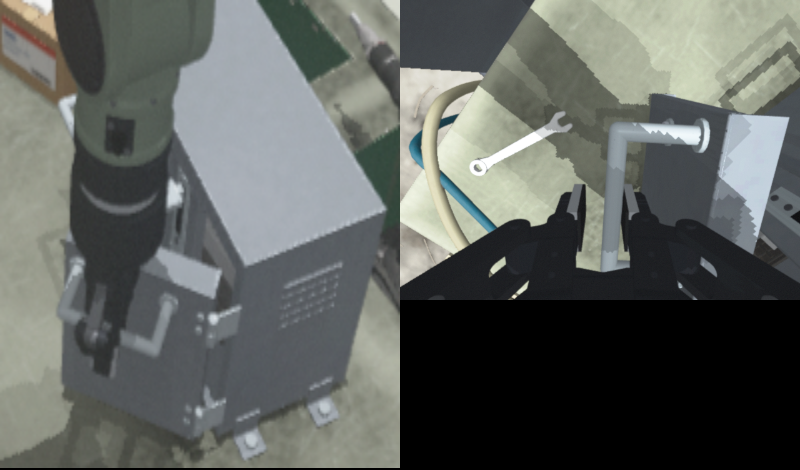

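The leaf is now about 45° open and following.

```bash
cat >> h.py <<'E'
def arc(sgn,angs,a0):
    s=read_state(); Rm=R.from_quat(s['tcp_rot']).as_matrix()
    for a in angs:
        t=sgn*np.deg2rad(a); c,sn=np.cos(t),np.sin(t); r=np.array([-.043,.080*sgn])
        h=np.array([-.027,-.137*sgn]); p=h+np.array([c*r[0]-sn*r[1],sn*r[0]+c*r[1]])
        w=c2w(*p); print(a, np.round(Rm.T@(np.r_[w,s['ee_pos'][2]]-s['ee_pos']),4), round(-sgn*np.deg2rad(a-a0),3))
E
python3 -c "
from h import *
arc(1,[56,64,72,80,88,96,101],48)"
```

```text
56 [-0.0067 -0.009  -0.    ] -0.14
64 [-0.0149 -0.0187 -0.    ] -0.279
72 [-0.0243 -0.0271  0.    ] -0.419
80 [-0.0349 -0.0342  0.    ] -0.559
88 [-0.0463 -0.0397  0.    ] -0.698
96 [-0.0583 -0.0436  0.    ] -0.838
101 [-0.0661 -0.0451  0.    ] -0.925
```

```bash
python3 -m crank '[{"jaw":0.25,"translation":[-0.0067,-0.009,0],"yaw":-0.14},{"jaw":0.25,"translation":[-0.0149,-0.0187,0],"yaw":-0.28},{"jaw":0.25,"translation":[-0.0243,-0.0271,0],"yaw":-0.42},{"jaw":0.25,"translation":[-0.0349,-0.0342,0],"yaw":-0.56},{"jaw":0.25,"translation":[-0.0463,-0.0397,0],"yaw":-0.7},{"jaw":0.25,"translation":[-0.0583,-0.0436,0],"yaw":-0.84},{"jaw":0.25,"translation":[-0.066,-0.045,0],"yaw":-0.92},{"jaw":0.25,"translation":[-0.066,-0.045,0],"yaw":-0.92},{"jaw":0.3,"translation":[-0.065,-0.041,0],"yaw":-0.92},{"jaw":0.3,"translation":[-0.065,-0.041,-0.06],"yaw":-0.92},{"jaw":0.3,"translation":[-0.065,-0.041,-0.12],"yaw":-0.92},{"jaw":0.3,"translation":[-0.065,-0.041,-0.12],"yaw":-0.92}]'
python3 - <<'E'
from h import *
np.set_printoptions(precision=4,suppress=True)
p,d,s=cap('scene','s6.png'); cv2.imwrite('pics/z6.png',cv2.resize(p[150:400,250:530,::-1],None,fx=2.4,fy=2.4))
K,M=T('scene');q=w2c(cloud(K,M,d)).reshape(-1,3)
t=q[(abs(q[:,2]-.184)<.003)&(q[:,0]<-.03)&(q[:,0]>-.19)&(q[:,1]<-.08)&(q[:,1]>-.2)]
r=cv2.minAreaRect(t[:,:2].astype(np.float32)*1000); print(len(t),r)
for tn in ['bolt_thumb','flush_bolt']:
    for x in look_for('scene',tn)[:2]:
        u,v=np.round(x['point']).astype(int); print(tn,x, w2c(pt(K,M,u,v,d[v,u])))
print(s['ee_pos'],s['q'],go([*c2w(-.017,-.026),.235],81.2))
E
```

```text
time: 7.18
ee_pos: [0.4593, -0.0307, 0.2374]
tcp_rot: [-0.018, 1.0, -0.001, 0.004]
contact_force: [0.1, 0.1, 0.0]
gripper_width: 0.0256
837 ((-103.3176498413086, -133.84429931640625), (125.07623291015625, 27.777332305908203), 9.071293830871582)
[ 0.4593 -0.0307  0.2374] [-0.2274  0.1281 -0.3573  1.0765  0.0001 -0.2628] (array([-0.109 ,  0.1456, -0.0031]), 0.1896)
```

View pics/z6.png

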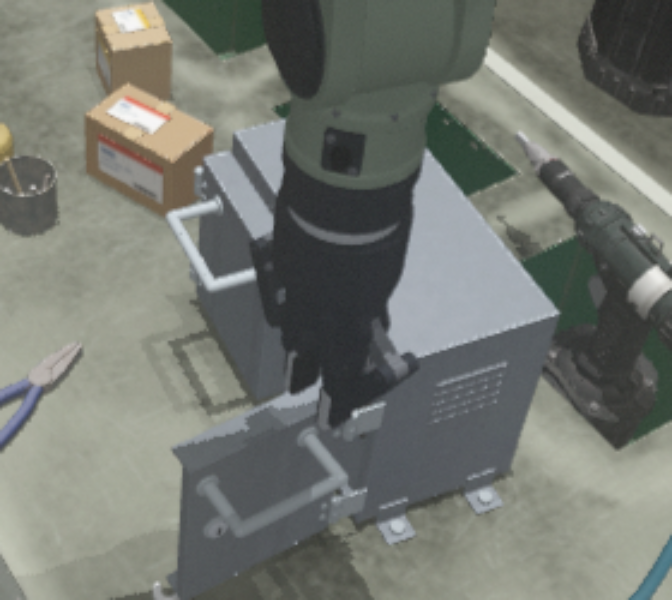

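The right leaf stands about 99° open. I move above the bolt with the fingers closing and look with the wrist camera.

```bash
python3 -m crank '[{"jaw":0,"translation":[-0.06,0.08,0],"yaw":0.1},{"jaw":0,"translation":[-0.109,0.1456,0],"yaw":0.19},{"jaw":0,"translation":[-0.109,0.1456,0],"yaw":0.19},{"jaw":0,"translation":[-0.109,0.1456,0],"yaw":0.19},{"jaw":0,"translation":[-0.109,0.1456,0],"yaw":0.19}]'
python3 - <<'E'
from h import *
np.set_printoptions(precision=4,suppress=True)
p,d,s=cap('wrist','w7.png'); K,M=T('wrist',s); P=cloud(K,M,d)
for tn in ['bolt_thumb','flush_bolt']:
    for x in look_for('wrist',tn)[:2]:
        u,v=np.round(x['point']).astype(int); print(tn,x, w2c(pt(K,M,u,v,d[v,u])))
Rm=R.from_quat(s['tcp_rot']).as_matrix();t=(P.reshape(-1,3)-s['ee_pos'])@Rm
m=(abs(t[:,0])<.03)&(abs(t[:,1])<.03)&(t[:,2]<-.015)&(t[:,2]>-.06); t=t[m]
print('tips z',np.sort(t[:,2])[-20:], t.min(0),t.max(0),s['ee_pos'],s['gripper_width'])
q=w2c(P).reshape(-1,3); k=q[(q[:,0]>-.06)&(q[:,0]<-.002)&(q[:,1]<-.005)&(q[:,1]>-.06)&(q[:,2]>.163)&(q[:,2]<.178)]
print(len(k), k.min(0),k.max(0),np.median(k,0)) if len(k) else 0
E
```

```text
time: 7.95
ee_pos: [0.5583, 0.1187, 0.2307]
tcp_rot: [0.077, 0.997, -0.001, -0.002]
contact_force: [-1.0, -0.1, 0.3]
gripper_width: -0.0001
bolt_thumb {'point': [326.7, 253.4], 'confidence': 0.59} [-0.0144 -0.0257  0.1703]
flush_bolt {'point': [329.8, 253.5], 'confidence': 0.86} [-0.0138 -0.0239  0.1705]
tips z [-0.0343 -0.0343 -0.0343 -0.0343 -0.0342 -0.0342 -0.0341 -0.034  -0.034
 -0.034  -0.0339 -0.0338 -0.0338 -0.0336 -0.0336 -0.0336 -0.0335 -0.0335
 -0.0334 -0.0325] [ 0.0047 -0.014  -0.06  ] [ 0.0104  0.0132 -0.0325] [0.5583 0.1187 0.2307] -6.106930542910232e-05
1192 [-0.0223 -0.0363  0.1638] [-0.002  -0.0126  0.172 ] [-0.0136 -0.0245  0.1699]
```

View pics/w7.png

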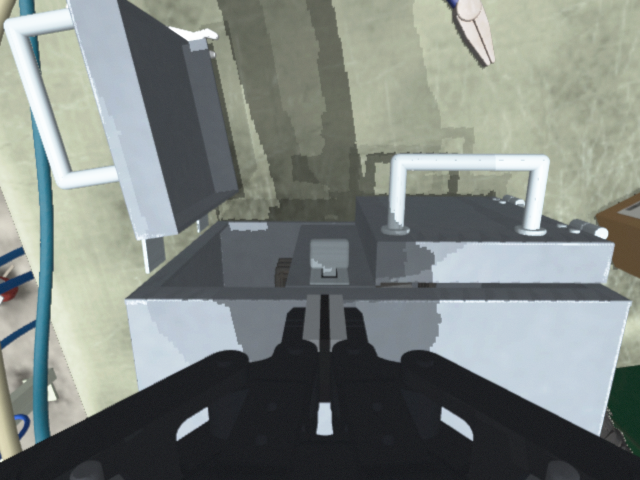

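The wrist view shows the thumb piece at (329,255), cabinet (-14,-25,170) mm, which matches the description. The fingers are straight behind it. I go down to just above it, then press.

```bash
python3 -m crank '[{"jaw":0,"translation":[0,0,0.045],"yaw":0},{"jaw":0,"translation":[0,0,0.085],"yaw":0},{"jaw":0,"translation":[0,0,0.09],"yaw":0},{"jaw":0,"translation":[0,0,0.09],"yaw":0}]'; python3 -m crank '[{"jaw":0,"translation":[0,0,0.003],"yaw":0},{"jaw":0,"translation":[0,0,0.006],"yaw":0},{"jaw":0,"translation":[0,0,0.008],"yaw":0},{"jaw":0,"translation":[0,0,0.008],"yaw":0}]'
```

```text
time: 8.6
ee_pos: [0.5601, 0.1182, 0.1437]
tcp_rot: [0.077, 0.997, 0.0, 0.0]
contact_force: [-0.4, -0.6, 0.3]
gripper_width: -0.0001
time: 9.1
ee_pos: [0.5605, 0.1188, 0.1352]
tcp_rot: [0.077, 0.997, 0.0, 0.001]
contact_force: [0.1, -0.3, 3.1]
gripper_width: 0.0001
```

```bash
python3 -m crank '[{"jaw":0,"translation":[0.001,0,0.003],"yaw":0},{"jaw":0,"translation":[0.001,0,0.006],"yaw":0},{"jaw":0,"translation":[0.001,0,0.006],"yaw":0}]'; python3 -m crank '[{"jaw":0,"translation":[0,0,0.003],"yaw":0},{"jaw":0,"translation":[0,0,0.005],"yaw":0},{"jaw":0,"translation":[0,0,0.005],"yaw":0}]'
```

```text
time: 9.48
ee_pos: [0.5583, 0.1191, 0.1283]
tcp_rot: [0.077, 0.997, 0.0, -0.001]
contact_force: [0.3, -0.4, 2.9]
gripper_width: -0.0003
time: 9.85
ee_pos: [0.5603, 0.1189, 0.1253]
tcp_rot: [0.077, 0.997, 0.0, 0.002]
contact_force: [0.0, -1.8, 11.4]
gripper_width: -0.0003
```

Run:
```python
from h import *
np.set_printoptions(precision=4,suppress=True)
p,d,s=cap('wrist','w8.png'); K,M=T('wrist',s)
for x in look_for('wrist','bolt_thumb')[:2]:
    u,v=np.round(x['point']).astype(int); print(x, w2c(pt(K,M,u,v,d[v,u])))
q=w2c(cloud(K,M,d)).reshape(-1,3); k=q[(q[:,0]>-.03)&(q[:,0]<-.004)&(q[:,1]<-.012)&(q[:,1]>-.04)&(q[:,2]>.145)&(q[:,2]<.178)]
print(np.histogram(k[:,2],bins=np.arange(.145,.18,.003)))
```

```text
{'point': [342.3, 296.1], 'confidence': 0.7} [-0.0256 -0.0202  0.1606]
{'point': [166.3, 18.1], 'confidence': 0.29} [-0.1547 -0.1307  0.0048]
(array([  1, 106, 201, 217,  37, 172, 245, 252, 290, 301, 315]), array([0.145, 0.148, 0.151, 0.154, 0.157, 0.16 , 0.163, 0.166, 0.169,
       0.172, 0.175, 0.178]))
```

View pics/w8.png

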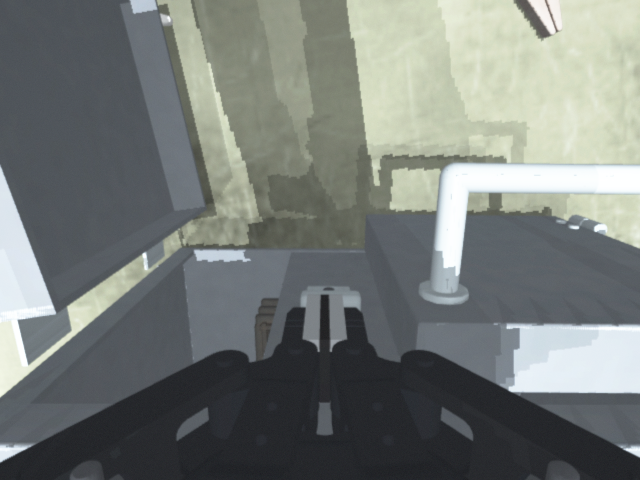

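Force rose to 11 N, so the bolt is at its stop. I press slightly more, then lift and check its height.

```bash
python3 -m crank '[{"jaw":0,"translation":[0.001,0,0.0015],"yaw":0},{"jaw":0,"translation":[0.001,0,0.0015],"yaw":0}]'; python3 -m crank '[{"jaw":0,"translation":[0,0,-0.05],"yaw":0},{"jaw":0,"translation":[0,0,-0.11],"yaw":0},{"jaw":0.3,"translation":[0,0,-0.11],"yaw":0}]'
python3 - <<'E'
from h import *
np.set_printoptions(precision=4,suppress=True)
p,d,s=cap('wrist','w9.png'); K,M=T('wrist',s); print(s['ee_pos'])
for tn in ['bolt_thumb','passive_leaf_handle']:
  for x in look_for('wrist',tn)[:2]:
    u,v=np.round(x['point']).astype(int); print(x, w2c(pt(K,M,u,v,d[v,u])))
q=w2c(cloud(K,M,d)).reshape(-1,3); k=q[(q[:,0]>-.025)&(q[:,0]<-.006)&(q[:,1]<-.016)&(q[:,1]>-.037)&(q[:,2]>.14)&(q[:,2]<.178)]
print(len(k),np.histogram(k[:,2],bins=np.arange(.145,.18,.003)),np.median(k,0))
E
```

```text
time: 10.2
ee_pos: [0.5605, 0.1189, 0.1252]
tcp_rot: [0.077, 0.997, -0.0, 0.003]
contact_force: [-0.5, -1.7, 19.2]
gripper_width: 0.0
time: 10.58
ee_pos: [0.5602, 0.1196, 0.2364]
tcp_rot: [0.077, 0.997, 0.001, 0.004]
contact_force: [-0.1, 0.4, -0.9]
gripper_width: 0.017
[0.5602 0.1196 0.2364]
{'point': [321.4, 238.3], 'confidence': 0.63} [-0.0158 -0.0282  0.1558]
{'point': [444.8, 230.3], 'confidence': 0.78} [-0.027   0.0459  0.1784]
848 (array([  0,  11, 109, 727,   1,   0,   0,   0,   0,   0,   0]), array([0.145, 0.148, 0.151, 0.154, 0.157, 0.16 , 0.163, 0.166, 0.169,
       0.172, 0.175, 0.178])) [-0.0161 -0.0262  0.155 ]
```

View pics/w9.png

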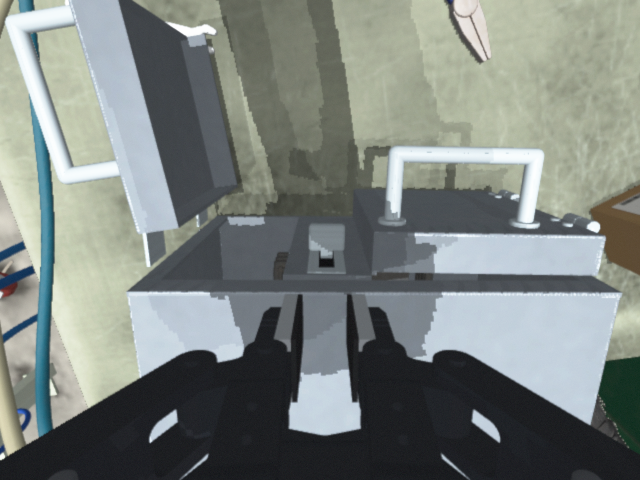

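The thumb piece is at 155 mm, 15 mm down, so the bolt is fully drawn. Next is the left handle.

```bash
python3 -c "
from h import *
print(go([*c2w(-.07,.057),.22],171.2), read_state()['q'])"
```

```text
(array([0.0506, 0.0836, 0.0108]), -1.5709) [ 8.11158718e-02  3.47796542e-01 -8.62774002e-02  1.13939695e+00
  1.80380740e-04  2.34829564e-01]
```

```bash
python3 -m crank '[{"jaw":0.3,"translation":[0.0506,0.0836,0.01],"yaw":-1.57},{"jaw":0.3,"translation":[0.0506,0.0836,0.01],"yaw":-1.57},{"jaw":0.3,"translation":[0.0506,0.0836,0.01],"yaw":-1.57},{"jaw":0.3,"translation":[0.0506,0.0836,0.01],"yaw":-1.57},{"jaw":0.3,"translation":[0.0506,0.0836,0.01],"yaw":-1.57},{"jaw":0.3,"translation":[0.0506,0.0836,0.01],"yaw":-1.57},{"jaw":0.3,"translation":[0.0506,0.0836,0.01],"yaw":-1.57},{"jaw":0.3,"translation":[0.0506,0.0836,0.01],"yaw":-1.57},{"jaw":0.3,"translation":[0.0506,0.0836,0.01],"yaw":-1.57},{"jaw":0.3,"translation":[0.0506,0.0836,0.01],"yaw":-1.57}]'
python3 - <<'E'
from h import *
np.set_printoptions(precision=4,suppress=True)
p,d,s=cap('wrist','w10.png'); K,M=T('wrist',s); print(s['ee_pos'],s['q'],go([*c2w(-.07,.057),.114],171.2))
q=w2c(cloud(K,M,d)).reshape(-1,3); b=q[(q[:,2]>.158)&(q[:,2]<.170)&(q[:,1]>0)&(q[:,1]<.12)&(q[:,0]>-.1)&(q[:,0]<-.05)]
print(len(b),b.min(0),np.median(b,0),b.max(0))
E
```

```text
time: 11.98
ee_pos: [0.5193, 0.2092, 0.22]
tcp_rot: [-0.65, 0.76, 0.001, -0.002]
contact_force: [0.2, -0.6, 0.2]
gripper_width: 0.0256
[0.5193 0.2092 0.22  ] [ 0.251   0.3367 -0.1297  1.1085  0.0001 -1.1643] (array([-0.0004, -0.0003,  0.1064]), -0.0022)
3269 [-0.0754  0.0121  0.1605] [-0.0682  0.0521  0.1662] [-0.05    0.1049  0.1691]
```

View pics/w10.png

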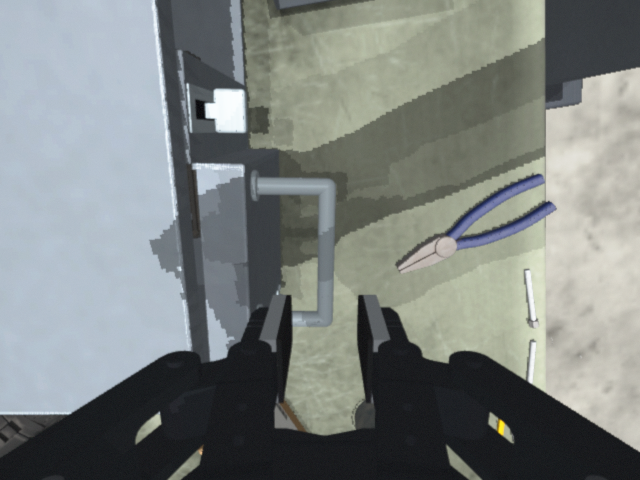

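The left bar at column 326 is centred between the fingers. I lower onto it.

```bash
python3 -m crank '[{"jaw":0.3,"translation":[0,0,0.05],"yaw":0},{"jaw":0.3,"translation":[0,0,0.085],"yaw":0},{"jaw":0.3,"translation":[0,0,0.106],"yaw":0},{"jaw":0.25,"translation":[0,0,0.106],"yaw":0},{"jaw":0.25,"translation":[0,0,0.106],"yaw":0}]'; python3 -c "
from h import *
arc(-1,[8,16,24,32,40,48,56,64,72,80,88,96,101],0)"
```

```text
time: 12.65
ee_pos: [0.521, 0.2096, 0.1167]
tcp_rot: [-0.65, 0.76, -0.0, 0.0]
contact_force: [0.1, 0.3, -0.1]
gripper_width: 0.0218
8 [-0.0065  0.0122 -0.    ] 0.14
16 [-0.0146  0.0219 -0.    ] 0.279
24 [-0.0241  0.0303 -0.    ] 0.419
32 [-0.0346  0.0374 -0.    ] 0.559
40 [-0.046   0.0429 -0.    ] 0.698
48 [-0.0581  0.0468 -0.    ] 0.838
56 [-0.0706  0.0489 -0.    ] 0.977
64 [-0.0832  0.0493 -0.    ] 1.117
72 [-0.0958  0.048  -0.    ] 1.257
80 [-0.1081  0.0449  0.    ] 1.396
88 [-0.1199  0.0401  0.    ] 1.536
96 [-0.1308  0.0337  0.    ] 1.676
101 [-0.1372  0.029   0.    ] 1.763
```

```bash
python3 -m crank '[{"jaw":0.25,"translation":[-0.0065,0.0122,0],"yaw":0.14},{"jaw":0.25,"translation":[-0.0146,0.0219,0],"yaw":0.28},{"jaw":0.25,"translation":[-0.0241,0.0303,0],"yaw":0.42},{"jaw":0.25,"translation":[-0.0346,0.0374,0],"yaw":0.56},{"jaw":0.25,"translation":[-0.046,0.0429,0],"yaw":0.7},{"jaw":0.25,"translation":[-0.058,0.0468,0],"yaw":0.84}]'
python3 - <<'E'
from h import *
np.set_printoptions(precision=4,suppress=True)
p,d,s=cap('wrist','w11.png')
p2,d,_=cap('scene','s11.png'); a=cv2.resize(p2[200:380,290:490,::-1],None,fx=2,fy=2.6)
b=cv2.resize(p[...,::-1],(400,300)); c=np.zeros((470,800,3),np.uint8); c[:468,:400]=a; c[:300,400:]=b; cv2.imwrite('pics/z11.png',c)
arc(-1,[56,64,72,80,88,96,101],48)
E
```

```text
time: 13.4
ee_pos: [0.4843, 0.2743, 0.1178]
tcp_rot: [-0.282, 0.96, -0.0, 0.001]
contact_force: [-0.1, -1.2, 0.3]
gripper_width: 0.0212
56 [-0.0059  0.01    0.    ] 0.14
64 [-0.014   0.0197  0.    ] 0.279
72 [-0.0235  0.0282  0.0001] 0.419
80 [-0.034   0.0352  0.0001] 0.559
88 [-0.0454  0.0407  0.0001] 0.698
96 [-0.0575  0.0446  0.0001] 0.838
101 [-0.0652  0.0462  0.0002] 0.925
```

View pics/z11.png

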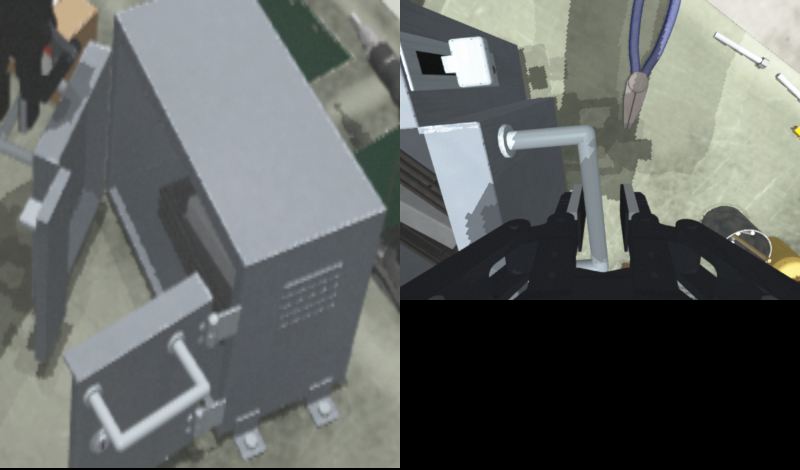

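The left leaf is about 45° open with the bolt still down. I continue to the end, then release upwards.

```bash
python3 -m crank '[{"jaw":0.25,"translation":[-0.0059,0.01,0],"yaw":0.14},{"jaw":0.25,"translation":[-0.014,0.0197,0],"yaw":0.28},{"jaw":0.25,"translation":[-0.0235,0.0282,0],"yaw":0.42},{"jaw":0.25,"translation":[-0.034,0.0352,0],"yaw":0.56},{"jaw":0.25,"translation":[-0.0454,0.0407,0],"yaw":0.7},{"jaw":0.25,"translation":[-0.0575,0.0446,0],"yaw":0.84},{"jaw":0.25,"translation":[-0.065,0.046,0],"yaw":0.92},{"jaw":0.25,"translation":[-0.065,0.046,0],"yaw":0.92},{"jaw":0.3,"translation":[-0.064,0.042,0],"yaw":0.92},{"jaw":0.3,"translation":[-0.064,0.042,-0.06],"yaw":0.92},{"jaw":0.3,"translation":[-0.064,0.042,-0.12],"yaw":0.92},{"jaw":0.3,"translation":[-0.064,0.042,-0.15],"yaw":0.92}]'
python3 - <<'E'
from h import *
np.set_printoptions(precision=4,suppress=True)
p,d,s=cap('scene','s12.png'); K,M=T('scene');q=w2c(cloud(K,M,d)).reshape(-1,3)
for lo,hi in((-.2,-.08),(.08,.2)):
    t=q[(abs(q[:,2]-.184)<.003)&(q[:,0]<-.03)&(q[:,0]>-.25)&(q[:,1]<hi)&(q[:,1]>lo)]
    f=np.polyfit(t[:,0],t[:,1],1); print(len(t),np.degrees(np.arctan(f[0])),t.min(0),t.max(0),cv2.minAreaRect(t[:,:2].astype(np.float32)*1000))
for tn in ['bolt_thumb']:
    for x in look_for('scene',tn)[:2]:
        u,v=np.round(x['point']).astype(int); print(x, w2c(pt(K,M,u,v,d[v,u])))
cv2.imwrite('pics/z12.png',cv2.resize(p[130:400,200:500,::-1],None,fx=2.2,fy=2.2))
P=cloud(K,M,d)
for t in ['pliers','wrench_10','cup_steel','oil_bottle','carton_m6']:
    for r in look_for('scene',t)[:1]:
        u,v=np.round(r['point']).astype(int); print(t,round(r['confidence'],2),u,v,P[v,u])
E
```

```text
time: 15.0
ee_pos: [0.5153, 0.3441, 0.2705]
tcp_rot: [0.17, 0.985, 0.002, 0.002]
contact_force: [0.3, 0.1, -0.9]
gripper_width: 0.0259
1009 8.609337862999919 [-0.1663 -0.1565  0.181 ] [-0.03   -0.1099  0.187 ] ((-97.12533569335938, -133.19485473632812), (138.5524139404297, 27.84560775756836), 9.625401496887207)
698 -0.27623350157437165 [-0.2204  0.1114  0.1811] [-0.03    0.1556  0.187 ] ((-125.10574340820312, 133.9045867919922), (42.56344223022461, 190.1452178955078), 89.21652221679688)
pliers 0.73 253 316 [0.3706 0.2621 0.0109]
wrench_10 0.68 326 432 [ 0.3685 -0.0331  0.0068]
cup_steel 0.76 260 228 [0.5024 0.4918 0.0157]
oil_bottle 0.61 241 209 [0.4756 0.5348 0.0548]
carton_m6 0.67 313 203 [0.6209 0.4444 0.08  ]
```

View pics/z12.png

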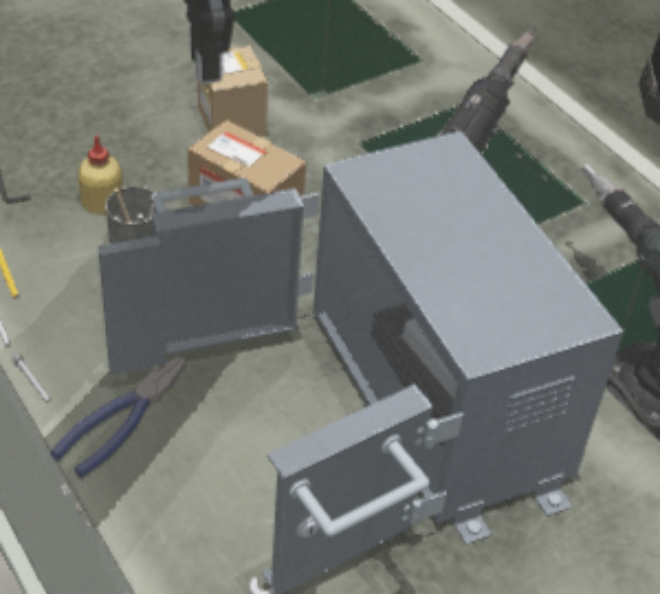

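Run:
```python
from h import *
np.set_printoptions(precision=4,suppress=True)
p,d,s=cap('wrist','w13.png'); K,M=T('wrist',s);q=w2c(cloud(K,M,d)).reshape(-1,3)
b=q[(q[:,2]>.158)&(q[:,2]<.170)&(q[:,1]>.166)&(q[:,1]<.21)&(q[:,0]<-.05)&(q[:,0]>-.17)]
print(len(b),b.min(0) ,b.max(0),np.degrees(np.arctan(np.polyfit(b[:,0],b[:,1],1)[0])) )
t=q[(abs(q[:,2]-.184)<.003)&(q[:,0]<-.03)&(q[:,0]>-.25)&(q[:,1]>.08)]
t=t[t[:,0]>-.155]; print(len(t),cv2.minAreaRect(t[:,:2].astype(np.float32)*1000))
for x in look_for('wrist','bolt_thumb')[:2]:
    u,v=np.round(x['point']).astype(int); print(x, w2c(pt(K,M,u,v,d[v,u])))
```

```text
2620 [-0.1497  0.166   0.1596] [-0.054   0.1998  0.1694] -2.2267090559456286
5909 ((-94.59846496582031, 133.82066345214844), (25.740583419799805, 123.74797821044922), 83.55406188964844)
{'point': [231.8, 111.1], 'confidence': 0.73} [-0.1881  0.1422  0.1546]
```

View pics/w13.png

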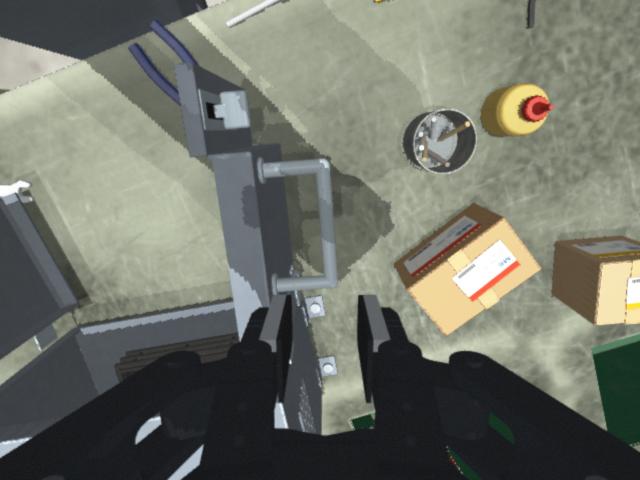

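The wrist view shows the left leaf at about 96°, the thumb piece at (232,111) with z 155 mm (still drawn), and the bottle, cup and cartons standing where they were. The gripper is 120 mm above the leaf, clear of everything, so I hand in.

```bash
python3 -c "
from h import *
print(read_state()['contact_force'],finish_job(),read_state()['time'])"
```

```text
the job is handed in; nothing more can be done
the job is handed in; nothing more can be done
```

The cabinet is open and the job is handed in, with the clock at about 15.5 s of the 51 s allowed. I swung the right leaf open, pushed the bolt down to its stop, then swung the left leaf open and lifted the gripper clear.

**Last checks:**
- **Leaves:** the right leaf stands about 99° open. The left measures about 96° from its top edge; its handle bar gave 92° in a rougher fit.
- **Bolt:** the thumb piece is at 155 mm, 15 mm down, and still so after the left leaf was swung. The hardest push on it read 19 N.
- **Things on the bench:** the pliers, wrench, bottle and carton show where they were, and nothing looks touched. Their measured points agree only to about 30 mm between looks. The cup was not found in the first scene view, so I judged it by eye.

**What disagreed:**
- **Fingertips:** they lie about 31 mm behind the reported TCP, not 8 mm ahead of it as stated. My first pull therefore passed above the right handle without touching it. I measured the offset with all three cameras, corrected for it, and the second pull worked.
- **Hand-in reading:** my script printed only that the job was handed in, so I have no force or time reading from that moment. The last force before it was under 1 N.

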